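Load the slide viewer and hold it in focus

ROBOT

A 6-joint arm with a two-finger parallel gripper is mounted at the origin on the work surface. World frame = base frame: x ahead of the robot, y to its left, z up, the work surface at z = 0. Lengths are in m, angles in rad, forces in N, time in s.
With the tool pointing down it reaches from about 0.325 to 0.775 m from the base axis. Payload 5.5 kg.
Tool frame: the origin (TCP) lies between the finger pads; the fingertips stand 8 mm ahead of it and the grasp point (between the pads) lies 11 mm behind it (tcp_to_tips is the distance from the TCP to the fingertips, in m); z points along the fingers, y is the direction in which the jaws open and shut (so a half turn about z gives the same grasp; the last joint's range is limited). The gripper opens to 88 mm and grips with 3 to 60 N. Pads are 20 mm wide; open, the fingers measure 115 mm over their backs; the gripper's body (75 mm by 178 mm) begins 61 mm behind the grasp point.
Start: joints at [-1.357, 0.091, 1.231, -0, 1.82, -0.057], TCP at [0.161, -0.578, 0.206] pointing down, gripper open.
Joint ranges: [-2.87, 2.87], [-0.86, 2.18], [0.17, 2.46], [-1.51, 4.65], [0.06, 2.69], [-2.65, 2.65]. Speed limits (rad/s): [2.57, 2.57, 3.01, 3.14, 3.14, 3.14].

INTERFACE

Orientations are given as a unit quaternion [w, x, y, z].
In Python, from bench import * gives the robot as it stands. Calls block until the motion is done:
- move_to(position, orientation): joint-space move of the TCP to a pose.
- move_l(position, speed=0.15, orientation=None): straight line of the TCP; orientation=None keeps the orientation; speed is the mean speed in m/s.
- movej(angles): joint-space move.
- gripper_open() and close(): open the fingers fully, or close them until they stop; the grip force is fixed at half the most.
- hold(seconds).
- inverse_kinematics(position, orientation): joint angles nearest the present ones, or None.
- state(): the state.
- get_image(name): name is "side" or "top" or "wrist"; returns a dict with "frame" (400x640x3 uint8, blue, green, red), "depth" (400x640 float32, m along the optical axis (not along the pixel's ray), 0 where there is no reading), "camera_matrix" (3x3 intrinsics, pixels), "view" (4x4, takes a point from world to camera coordinates). Camera axes: x right, y up, looking along -z (the intrinsics and any distortion apply to the point x, -y, -z); pixel columns grow to the right and rows downward; lengths in m; the calibration is good to about 2 mm. A picture is of the moment at which its call begins.
A pose or a line that the arm cannot do raises IKError and nothing moves.
- job_done(): hands the job in, once; it reports no verdict.
The state is a dict: "time": time; "joint_pos": joint angles; "dq": joint speeds; "joint_torque": joint torques, N m; "ee_pos": TCP position; "ee_rot": TCP orientation; "ft_force": force on the tool from outside, world axes, zero at the start; "moment": the same for the moment, N m; "finger_gap": finger opening in m.
Only numpy, scipy, OpenCV 4.12 (cv2) and the standard library are available. Lean on these libraries where they do the work, as an engineer would, in place of code of your own. Each camera call takes 0.05 s, during which the arm holds its last target.

TASK

Take the framed lantern slide out of its oak stand and slide it edgewise down into the upright slot of the viewer until it is fully home, lowering it all the way rather than letting it drop. Then set the brass focusing tube, nose first, into the viewer's sprung ring and press it down against the springs until the ring is nearly at the bottom of its travel; finish still gripping the tube and holding it pressed down, with the slide home. Leave the bottle, the tin carrier and the two spare slides where they are.

Things in the scene. Friction and masses are not known exactly. Their poses are not given: they have to be found in the camera images.
- slide: The framed lantern slide to load: oak frame with a glass pane, 90 mm wide (its x), 10 mm thick (its y), 100 mm tall (its z), about 0.12 kg. Origin at the centre of its underside. Side and bottom rails 14 mm, solid top rail 24 mm high (76 to 100 mm above the origin) to pinch across the thickness; the glass between is only 3 mm thick. It starts standing upright in the stand; either face may point either way in the viewer.
- stand: Low oak block 120 x 60 x 30 mm, fixed, in which the slide starts. Origin at the centre of its underside. Groove along its x, 98 mm long, 14 mm wide, its floor 10 mm above the ledge, open at the top 30 mm above the ledge.
- viewer: Fixed slide viewer on a grey-painted metal base 130 mm (its x) x 270 mm (its y) x 12 mm. Origin at the centre of its underside, on the ledge. The upright slide slot stands 70 mm from the origin to its -y side, the sprung ring 70 mm to its +y side, above a tilted mirror.
- slot_floor (a point): Centre of the floor of the viewer's slide slot, 12 mm above the ledge; axes as the viewer's. The slot runs along the viewer's x: 96 mm long and 14 mm wide inside, open at the top and, between the two grooved end posts, at its middle. The steel posts rise 45 mm above this point and carry flared lips about 11 mm higher. A slide fully home has its underside on this point with its width along the viewer's x.
- ring_top (a point): Centre of the upper face of the sprung brass ring (it moves with the ring); 93 mm above the ledge when the ring is up. Ring 88 mm outside, hole 46 mm across, 10 mm thick, guided by three posts whose heads stand 6 mm above it at 37 mm from the centre. One post lies to the viewer's +y of the centre, the others 120 degrees either side. Free space for the tube's nose below.
- ring (a joint): How far the sprung ring is pressed down, m: 0 up, 0.016 at its hard stop. The springs push up with about 6 N when up and about 17 N at the stop, so the tube's own weight does not move it.
- tube: Brass focusing tube, 94 mm tall, about 0.28 kg, standing on the ledge nose down, round about its z. Origin at the centre of its underside. From below: nose 40 mm across and 30 mm long (tapering to 32 mm over its last 7 mm); collar 56 mm across from 30 to 36 mm; grip barrel 42 mm across from 36 to 88 mm; above it a bevel to a flat top 36 mm across at 94 mm.
- tube_collar (a point): Point on the tube's axis at the underside of its collar, 30 mm above its origin. Seated, the collar rests on the ring and this point lies at ring_top.
- bottle: Bystander: cork-stoppered amber bottle, 60 mm across, 122 mm tall, standing. Origin at the centre of its underside.
- carrier: Bystander: black tin slide carrier lying flat, 106 x 150 x 14 mm. Origin at the centre of its underside.
- spare_a: Bystander: lower of two spare framed slides lying flat in a pile, 90 x 90 x 10 mm. Origin at the centre of its underside.
- spare_b: Bystander: upper spare slide, the same size, lying on the lower one. Origin at the centre of its underside.
Mind the look-alikes: they are no part of the job. Leave any pink or red look-alike of the slide alone. Leave any red look-alike of the tube alone.

How it is judged:
On the way, in this order (a step that is already met when the one before it is completed fails the run):
1. the slide stands fully home in the viewer's slot, let go (z of slide in the frame of slot_floor between -0.004 and 0.005 m and horizontal distance between slide and slot_floor below 0.008 m and angle between the x axis of slide and the x axis of viewer, either way round below 0.12 rad and angle between slide's own z axis and vertical below 0.15 rad and contact force between the fingers and slide below 0.1 N), for 0.2 s.
2. the tube sits in the ring, its collar on the ring, while the slide stays home (z of slide in the frame of slot_floor between -0.004 and 0.005 m and horizontal distance between slide and slot_floor below 0.008 m and angle between the x axis of slide and the x axis of viewer, either way round below 0.12 rad and angle between slide's own z axis and vertical below 0.15 rad and distance between tube_collar and ring_top below 0.007 m and angle between tube's own z axis and vertical below 0.12 rad), for 0.2 s.
At the end, for the whole second after the job is handed in: Slide home in the slot, untouched: within 5 mm of its floor, 8 mm of its centre, 0.12 rad of its line, 0.15 rad of upright. Tube collar on the ring within 7 mm, tilt under 0.12 rad. Ring held at least 12 mm of its 16 mm down, fingers on the tube with over 3 N (all of step 2 and contact force between the fingers and slide below 0.1 N and value of joint ring above 0.012 m and contact force between the fingers and tube above 3 N); the arm keeps its last pose, push and grip.
It fails at once if the amber bottle is disturbed (moved over 20 mm) (distance of bottle from where it was at the start of the episode above 0.02 m).
It fails at once if the tin carrier is disturbed (moved over 20 mm) (distance of carrier from where it was at the start of the episode above 0.02 m).
It fails at once if the lower spare slide is disturbed (moved over 20 mm) (distance of spare_a from where it was at the start of the episode above 0.02 m).
It fails at once if the upper spare slide is disturbed (moved over 20 mm) (distance of spare_b from where it was at the start of the episode above 0.02 m).
It fails at once if the slide is dropped into the viewer's slot (horizontal distance between slide and slot_floor below 0.012 m and z of slide in the frame of slot_floor below 0.08 m and linear speed of slide above 0.45 m/s and contact force between the fingers and slide below 0.1 N).
It also fails if it takes over 64 s, if anything falls off the work surface, if the arm or the gripper's body presses on something with over 40 N, if the wrist force passes 120 N, or if a joint passes its speed limit or range.

## Working session

There is one attempt and no reset: what is moved stays moved. The work goes in short steps, each a Python script; the robot and the scene stay as the last script left them, time stands still between calls to the robot, and variables do not carry over. Pictures are saved under pics/ and viewed, and the job is handed in when it is done.

```bash
ls; mkdir -p pics; python3 - <<'E'
from bench import *
import cv2, numpy as np
s=state(); print(s)
for n in ("side","top","wrist"):
    im=get_image(n); cv2.imwrite(f"pics/{n}0.png",im["frame"]); np.savez(f"pics/{n}0.npz",**im)
    print(n,im["camera_matrix"].tolist(),np.round(im["view"],4).tolist(),im.keys())
E
```

```text
pics
{'time': 0.0, 'joint_pos': array([-1.35668885e+00,  9.18213473e-02,  1.23187357e+00, -3.78301339e-05,
        1.81975134e+00, -5.66839997e-02]), 'dq': array([-8.10016000e-04,  2.00987344e-04,  2.10249933e-03,  9.97441863e-04,
        4.30598180e-05, -4.44568911e-04]), 'joint_torque': array([ 3.00783962e-03, -4.46456158e+01, -4.06446505e+01,  7.00540398e-02,
        2.92655459e-02, -1.60059712e-04]), 'ee_pos': array([ 0.16042467, -0.57783171,  0.2053363 ]), 'ee_rot': array([-9.22491090e-04,  9.90848192e-01,  1.34977780e-01, -9.11543885e-05]), 'ft_force': array([ 0.34394782, -0.11232911,  0.40832664]), 'moment': array([-0.00298747, -0.05037693,  0.02932589]), 'finger_gap': 0.08776229184282464}
side [[499.25590043923575, 0.0, 316.47600746309985], [0.0, 499.25590043923575, 199.69628366023824], [0.0, 0.0, 1.0]] [[-0.7441, -0.6681, 0.0001, 0.445], [0.3364, -0.3746, 0.864, -0.2623], [-0.5772, 0.6429, 0.5035, -0.9354], [0.0, 0.0, 0.0, 1.0]] dict_keys(['frame', 'depth', 'camera_matrix', 'view'])
top [[466.6720382500638, 0.0, 320.8782947202165], [0.0, 466.6720382500638, 198.6296219108243], [0.0, 0.0, 1.0]] [[-0.0036, -1.0, -0.0034, 0.0217], [0.9959, -0.0038, 0.09, -0.5842], [-0.09, -0.0031, 0.9959, -1.2784], [0.0, 0.0, 0.0, 1.0]] dict_keys(['frame', 'depth', 'camera_matrix', 'view'])
wrist [[324.75558904636506, 0.0, 321.2912630626617], [0.0, 324.75558904636506, 195.87128575601858], [0.0, 0.0, 1.0]] [[0.2678, -0.9635, -0.0017, -0.6001], [0.9214, 0.2566, -0.2918, 0.036], [0.2816, 0.0766, 0.9565, -0.3921], [0.0, 0.0, 0.0, 1.0]] dict_keys(['frame', 'depth', 'camera_matrix', 'view'])
```

View pics/top0.png

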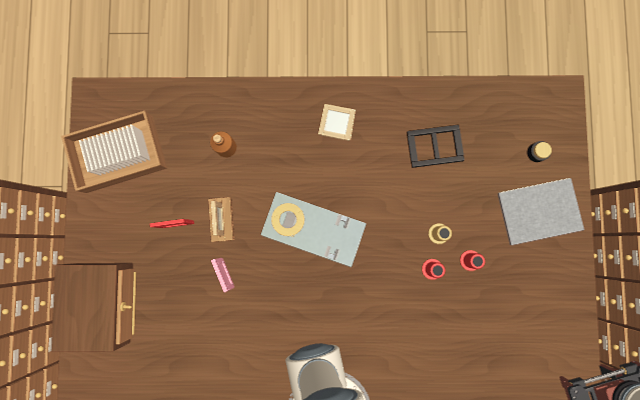

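View pics/side0.png

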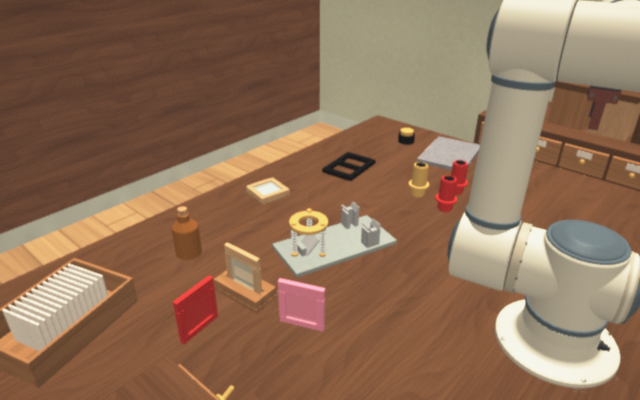

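View pics/wrist0.png

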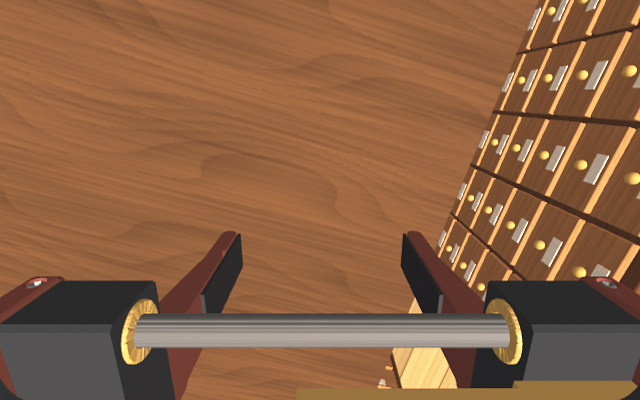

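The top view shows the stand with the slide at about (220,219), the viewer with its ring at (288,219) and slot posts at (343,221) and (332,253), and the brass tube at (441,233). There are red tubes at (433,269) and (472,260), and pink and red slides at (222,274) and (171,223). Next I'll work out positions from the depth images.

```bash
cat > h.py <<'E'
import numpy as np, cv2
def cloud(im):
    d=im["depth"]; K=im["camera_matrix"]; V=im["view"]
    v,u=np.mgrid[:d.shape[0],:d.shape[1]]
    x=(u-K[0,2])/K[0,0]*d; y=(v-K[1,2])/K[1,1]*d
    P=np.stack([x,-y,-d],-1)
    W=(P-V[:3,3])@V[:3,:3]
    W[d<=0]=np.nan
    return W
def proj(im,p):
    c=im["view"][:3,:3]@np.asarray(p,float)+im["view"][:3,3]; K=im["camera_matrix"]
    return K[0,0]*c[0]/-c[2]+K[0,2], K[1,1]*-c[1]/-c[2]+K[1,2]
def ld(n):
    z=np.load(n); return {k:z[k] for k in z.files}
E
python3 - <<'E'
from h import *
np.set_printoptions(precision=4,suppress=True)
T=ld("pics/top0.npz");S=ld("pics/side0.npz")
cs=[cloud(T),cloud(S)]
for c,b in ((cs[0],"top"),(cs[1],"side")):
    print(b,np.isnan(c[...,2]).mean())
c=cs[0]
def p(u,v): print((u,v),c[v,u])
for q in [(220,219),(288,219),(275,219),(343,221),(333,253),(441,233),(444,233),(222,142),(435,146),(337,122),(273,194),(365,222),(352,265),(262,236),(300,240),(400,300),(215,215)]: p(*q)
# merged heights map of regions
for nm,lo,hi in (("stand",(0.45,0.15),(0.65,0.32)),("viewer",(0.4,-0.12),(0.65,0.14)),("tube",(0.48,-0.32),(0.62,-0.2))):
    for k,c in enumerate(cs):
        m=(c[...,0]>lo[0])&(c[...,0]<hi[0])&(c[...,1]>lo[1])&(c[...,1]<hi[1])
        z=c[m][:,2]; h,e=np.histogram(z,bins=np.arange(-0.01,0.14,0.005)); print(nm,k,dict(zip(np.round(e,3),h)))
E
```

```text
top 0.00412109375
side 0.00410546875
(220, 219) [0.528  0.2994 0.0332]
(288, 219) [0.5273 0.1107 0.0351]
(275, 219) [0.5248 0.1411 0.0894]
(343, 221) [ 0.5218 -0.0422  0.019 ]
(333, 253) [ 0.4328 -0.0137  0.0141]
(441, 233) [ 0.4862 -0.2959  0.0957]
(444, 233) [ 0.4861 -0.303   0.0986]
(222, 142) [0.731  0.2833 0.0971]
(435, 146) [ 0.734  -0.3052  0.0176]
(337, 122) [ 0.8054 -0.0274  0.0151]
(273, 194) [ 0.6006  0.1565 -0.0015]
(365, 222) [ 0.5193 -0.1049  0.0056]
(352, 265) [ 0.3986 -0.0674 -0.0009]
(262, 236) [ 0.481   0.187  -0.0019]
(300, 240) [0.4693 0.0787 0.0093]
(400, 300) [ 0.3015 -0.2002  0.0026]
(215, 215) [0.5352 0.297  0.1045]
stand 0 {np.float64(-0.01): np.int64(126), np.float64(-0.005): np.int64(1649), np.float64(0.0): np.int64(1259), np.float64(0.005): np.int64(169), np.float64(0.01): np.int64(187), np.float64(0.015): np.int64(45), np.float64(0.02): np.int64(58), np.float64(0.025): np.int64(267), np.float64(0.03): np.int64(196), np.float64(0.035): np.int64(29), np.float64(0.04): np.int64(9), np.float64(0.045): np.int64(14), np.float64(0.05): np.int64(16), np.float64(0
[... 4727 characters left out ...]
oat64(0.03): np.int64(11), np.float64(0.035): np.int64(29), np.float64(0.04): np.int64(10), np.float64(0.045): np.int64(10), np.float64(0.05): np.int64(10), np.float64(0.055): np.int64(14), np.float64(0.06): np.int64(11), np.float64(0.065): np.int64(11), np.float64(0.07): np.int64(12), np.float64(0.075): np.int64(12), np.float64(0.08): np.int64(10), np.float64(0.085): np.int64(16), np.float64(0.09): np.int64(40), np.float64(0.095): np.int64(15), np.float64(0.1): np.int64(0), np.float64(0.105): np.int64(0), np.float64(0.11): np.int64(0), np.float64(0.115): np.int64(0), np.float64(0.12): np.int64(0), np.float64(0.125): np.int64(0), np.float64(0.13): np.int64(0), np.float64(0.135): np.int64(0)}
```

```bash
python3 - <<'E'
import cv2
a=cv2.imread("pics/top0.png")[170:300,140:500]; cv2.imwrite("pics/top0c.png",cv2.resize(a,None,fx=2.2,fy=2.2,interpolation=cv2.INTER_CUBIC))
E
```

```text
(no output)
```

View pics/top0c.png

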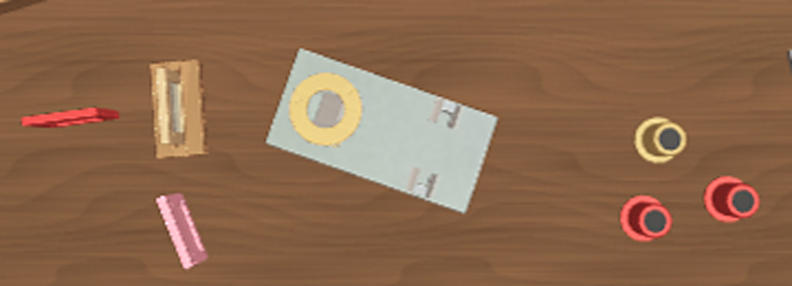

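```bash
cat >> h.py <<'E'
def sel(c,lo,hi):
    m=np.all((c>np.array(lo))&(c<np.array(hi)),-1); return c[m]
def circ(P,W=None):
    from scipy.optimize import least_squares
    A=np.c_[2*P[:,:2],np.ones(len(P))]; b=(P[:,:2]**2).sum(1)
    s=np.linalg.lstsq(A,b,rcond=None)[0]; return s[:2],np.sqrt(s[2]+s[0]**2+s[1]**2)
def rect(P):
    r=cv2.minAreaRect(P[:,:2].astype(np.float32)*1000); return np.array(r[0])/1000,np.array(r[1]),r[2]
E
python3 - <<'E'
from h import *
np.set_printoptions(precision=4,suppress=True)
for n in ("top","side"):
    c=cloud(ld(f"pics/{n}0.npz")); print(n)
    P=sel(c,(0.38,-0.14,0.007),(0.66,0.20,0.017)); print(" base",len(P),rect(P),np.median(P[:,2]))
    P=sel(c,(0.45,0.05,0.085),(0.62,0.17,0.105)); print(" ring",len(P),rect(P),np.median(P[:,2]))
    P=sel(c,(0.40,-0.12,0.05),(0.62,0.04,0.075)); print(" lips",len(P),rect(P),np.percentile(P[:,2],[5,50,95]))
    P=sel(c,(0.43,0.23,0.10),(0.62,0.34,0.12)); print(" slide",len(P),rect(P),P.mean(0),np.median(P[:,2]))
    P=sel(c,(0.43,0.2,0.024),(0.62,0.36,0.036)); print(" stand",len(P),rect(P),np.median(P[:,2]))
    P=sel(c,(0.44,-0.34,0.088),(0.56,-0.24,0.105)); print(" tubetop",len(P),rect(P),np.median(P,0))
    P=sel(c,(0.44,-0.34,0.026),(0.56,-0.24,0.040)); print(" collar",len(P),rect(P),np.median(P,0))
    # red tubes
    P=sel(c,(0.36,-0.42,0.088),(0.46,-0.24,0.105)); print(" redtubes",len(P),P.min(0) if len(P) else '',P.max(0) if len(P) else '')
E
```

```text
top
 base 3142 (array([0.5087, 0.0377]), array([319.9566, 223.3581]), 84.3958511352539) 0.011468546554769539
 ring 628 (array([0.5248, 0.1092]), array([84.9825, 84.9606]), 89.44425964355469) 0.092666067654611
 lips 223 (array([ 0.4778, -0.023 ]), array([ 34.9945, 119.5384]), 70.51917266845703) [0.0543 0.063  0.0696]
 slide 152 (array([0.5285, 0.3003]), array([87.2415, 10.8887]), 5.657370567321777) [0.5281 0.2998 0.1085] 0.1091536641980348
 stand 594 (array([0.5284, 0.3005]), array([119.7497,  61.883 ]), 4.478122234344482) 0.029503269495422976
 tubetop 185 (array([ 0.4862, -0.3038]), array([36.8658, 39.9268]), 0.023939864709973335) [ 0.4862 -0.302   0.0937]
 collar 100 (array([ 0.4866, -0.296 ]), array([55.3792, 41.806 ]), 4.014305114746094) [ 0.4845 -0.2883  0.0349]
 redtubes 378 [ 0.3713 -0.4084  0.0881] [ 0.4335 -0.2632  0.1009]
side
 base 2669 (array([0.5005, 0.0444]), array([271.2701, 133.5308]), 70.47633361816406) 0.011957216207277879
 ring 627 (array([0.5239, 0.1112]), array([85.3456, 87.0798]), 41.081790924072266) 0.09249894481015705
 lips 325 (array([ 0.4783, -0.0229]), array([ 36.4489, 125.8921]), 70.1093978881836) [0.0516 0.0583 0.0686]
 slide 270 (array([0.5288, 0.3017]), array([90.9896, 13.4191]), 4.723167419433594) [0.526  0.3026 0.1074] 0.10878246578165007
 stand 829 (array([0.529 , 0.3012]), array([122.8614,  62.2767]), 4.209826946258545) 0.029609454755728425
 tubetop 100 (array([ 0.4851, -0.2999]), array([36.8351, 39.193 ]), 55.816715240478516) [ 0.4855 -0.2968  0.0935]
 collar 100 (array([ 0.4839, -0.294 ]), array([54.1453, 43.053 ]), 22.80137825012207) [ 0.4761 -0.2862  0.0359]
 redtubes 208 [ 0.3698 -0.4094  0.088 ] [ 0.4321 -0.2615  0.0976]
```

```bash
python3 - <<'E'
from h import *
from bench import *
from scipy.spatial.transform import Rotation as R
np.set_printoptions(precision=4,suppress=True)
for n in ("top","side"):
    im=ld(f"pics/{n}0.npz"); c=cloud(im); f=im["frame"].astype(int)
    red=(f[...,2]>120)&(f[...,2]-f[...,1]>60)
    m=red&(c[...,2]>0.07)&(c[...,1]>0.2)&(c[...,2]<.15)
    P=c[m]; Q=P[P[:,0]>0.45]; print(n,"red/pink hi",Q.min(0),Q.max(0),rect(Q)); Q=P[P[:,0]<0.45]
    if len(Q): print("pink",rect(Q),Q.min(0),Q.max(0))
    m=red&(c[...,2]>0.025)&(c[...,1]<-.2); P=c[m]
    for P_ in (P[P[:,1]>-.335],P[P[:,1]<=-.335]):
        if len(P_): print(" redtube",P_.min(0),P_.max(0))
def q(yaw): # tool down, y axis (jaw) at angle yaw
    y=np.array([np.cos(yaw),np.sin(yaw),0]); z=np.array([0,0,-1.]); x=np.cross(y,z)
    return np.roll(R.from_matrix(np.c_[x,y,z]).as_quat(),1)
for nm,p,yaws in (("stand",(0.5285,0.301,0.25),(94.4,-85.6)),("slot",(0.478,-0.023,0.25),(70.3,-109.7)),("tube",(0.4855,-0.299,0.25),range(-180,180,30)),("ring",(0.5245,0.11,0.25),(-19.7,160.3))):
    for y in yaws: print(nm,y,inverse_kinematics(list(p),q(np.radians(y)).tolist()))
E
```

```text
top red/pink hi [0.5071 0.2634 0.071 ] [0.7633 0.4705 0.1114] (array([0.6218, 0.3554]), array([ 72.2045, 316.9829]), 56.136592864990234)
pink (array([0.3788, 0.2861]), array([88.304 , 11.5854]), 22.781309127807617) [0.3383 0.2652 0.0708] [0.4197 0.307  0.1059]
 redtube [ 0.3643 -0.3042  0.0283] [ 0.4162 -0.2562  0.1004]
 redtube [ 0.1602 -0.5538  0.0292] [ 0.4404 -0.3605  0.3946]
side red/pink hi [0.5051 0.2676 0.0701] [0.7568 0.4724 0.1082] (array([0.6159, 0.3618]), array([ 73.9771, 304.193 ]), 56.8319206237793)
pink (array([0.3638, 0.4146]), array([ 95.9719, 291.693 ]), 8.153648376464844) [0.2967 0.2642 0.0701] [0.421  0.5528 0.1109]
 redtube [ 0.3616 -0.3039  0.0285] [ 0.4182 -0.2527  0.0957]
 redtube [ 0.3855 -0.4088  0.0282] [ 0.4321 -0.3607  0.0969]
stand 94.4 [ 0.4618  0.1276  1.1142 -0.      1.8998 -1.1858]
stand -85.6 [ 0.4618  0.1276  1.1142 -0.      1.8998  1.9558]
slot 70.3 [-0.1192 -0.2206  1.4516 -0.      1.9106 -1.3462]
slot -109.7 [-0.1192 -0.2206  1.4516 -0.      1.9106  1.7954]
tube -180 [-0.6117  0.0238  1.2232 -0.      1.8946  2.5299]
tube -150 [-0.6117  0.0238  1.2232 -0.      1.8946  2.0063]
tube -120 [-0.6117  0.0238  1.2232 -0.      1.8946  1.4827]
tube -90 [-0.6117  0.0238  1.2232 -0.      1.8946  0.9591]
tube -60 [-0.6117  0.0238  1.2232 -0.      1.8946  0.4355]
tube -30 [-0.6117  0.0238  1.2232 -0.      1.8946 -0.0881]
tube 0 [-0.6117  0.0238  1.2232 -0.      1.8946 -0.6117]
tube 30 [-0.6117  0.0238  1.2232 -0.      1.8946 -1.1353]
tube 60 [-0.6117  0.0238  1.2232 -0.      1.8946 -1.6589]
tube 90 [-0.6117  0.0238  1.2232 -0.      1.8946 -2.1825]
tube 120 None
tube 150 None
ring -19.7 [ 0.1432 -0.0681  1.3137 -0.      1.896   0.4871]
ring 160.3 None
```

```bash
cat >> h.py <<'E'
from scipy.spatial.transform import Rotation as R
def q(deg):
    yaw=np.radians(deg); y=np.array([np.cos(yaw),np.sin(yaw),0]); z=np.array([0,0,-1.]); x=np.cross(y,z)
    return np.roll(R.from_matrix(np.c_[x,y,z]).as_quat(),1).tolist()
def snap(get_image,n,name):
    im=get_image(n); cv2.imwrite(f"pics/{name}.png",im["frame"]); np.savez(f"pics/{name}.npz",**im); return im
E
python3 - <<'E'
from h import *
from bench import *
np.set_printoptions(precision=4,suppress=True)
for n in ("top","side"):
    im=ld(f"pics/{n}0.npz"); c=cloud(im); f=im["frame"].astype(int)
    red=(f[...,2]>120)&(f[...,2]-f[...,1]>110)
    m=red&np.all((c>[0.47,0.32,0.03])&(c<[0.58,0.5,0.13]),-1); print(n,"red",c[m].min(0),c[m].max(0),m.sum())
V=ld("pics/wrist0.npz")["view"]; s=state(); 
Rt=R.from_quat(np.roll(s["ee_rot"],-1)).as_matrix()
cam=-V[:3,:3].T@V[:3,3]; print("cam in tool",Rt.T@(cam-s["ee_pos"]), "axis",Rt.T@(-V[2,:3]))
move_to([0.478,-0.023,0.30],q(70.3)); print(state()["time"])
snap(get_image,"wrist","w1_slot")
move_to([0.5285,0.301,0.27],q(94.4)); print(state()["time"],state()["joint_pos"])
snap(get_image,"wrist","w1_stand")
E
```

```text
top red [0.5071 0.3804 0.0304] [0.5258 0.4704 0.1061] 161
side red [0.5052 0.3817 0.0724] [0.5271 0.4724 0.1026] 267
cam in tool [ 0.0801  0.0007 -0.1789] axis [-0.2919  0.      0.9564]
2.4583
3.7583 [ 0.4601  0.1366  1.0676 -0.0006  1.9368 -1.1859]
```

View pics/w1_slot.png

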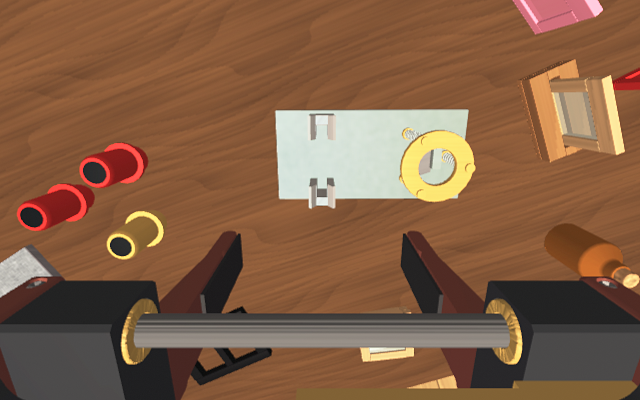

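View pics/w1_stand.png

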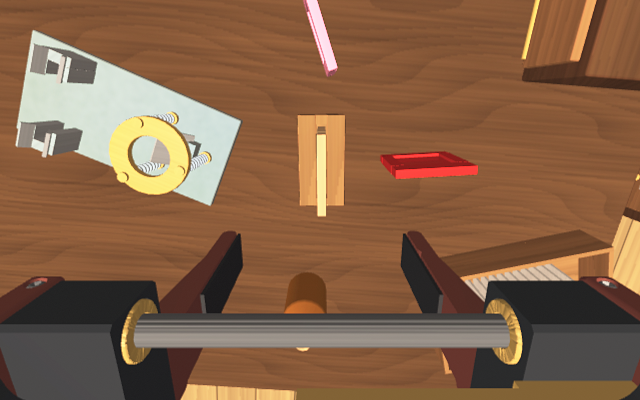

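The slot view shows the slot post tops at (322,125) and (322,191) and the ring centred at (438,166). The stand view shows the slide's top rail from (322,133) to (322,216), well inside the jaws' line. Next I'll fit the wrist point clouds.

```bash
python3 - <<'E'
from h import *
from bench import *
np.set_printoptions(precision=4,suppress=True)
print(state()["ee_pos"])
for n in ("w1_slot","w1_stand"):
    c=cloud(ld(f"pics/{n}.npz")); print(n)
    def go(nm,lo,hi):
        P=sel(c,lo,hi)
        if len(P)>5: print(" ",nm,len(P),rect(P),np.median(P,0),np.percentile(P[:,2],[2,98]))
        return P
    go("base",(0.38,-0.14,0.007),(0.62,0.20,0.017))
    P=go("ring",(0.45,0.05,0.086),(0.62,0.17,0.1)); 
    go("lips",(0.40,-0.12,0.05),(0.62,0.04,0.075))
    go("slide",(0.43,0.23,0.10),(0.62,0.34,0.12))
    go("stand",(0.43,0.2,0.024),(0.62,0.36,0.036))
    go("tubetop",(0.44,-0.34,0.088),(0.56,-0.24,0.105))
    go("collar",(0.44,-0.34,0.026),(0.56,-0.24,0.040))
f=cv2.imread("pics/w1_slot.png")[95:215,260:490]; cv2.imwrite("pics/w1_slotc.png",cv2.resize(f,None,fx=3.4,fy=3.4,interpolation=cv2.INTER_CUBIC))
E
```

```text
[0.529  0.2996 0.2707]
w1_slot
  base 12169 (array([0.5022, 0.0414]), array([269.7911, 130.1408]), 70.43354034423828) [0.4874 0.0246 0.0126] [0.0108 0.0144]
  ring 3041 (array([0.5252, 0.1074]), array([87.2272, 86.1338]), 70.5743637084961) [0.5224 0.1082 0.0936] [0.0884 0.0994]
  lips 1014 (array([ 0.4792, -0.0241]), array([ 34.7242, 120.1695]), 70.39640808105469) [ 0.4504 -0.0228  0.0632] [0.0547 0.07  ]
  slide 1322 (array([0.53 , 0.299]), array([90.6683, 12.8072]), 4.2213263511657715) [0.5268 0.2964 0.1097] [0.1005 0.1119]
  stand 2755 (array([0.5295, 0.2988]), array([120.0545,  61.8735]), 4.58754301071167) [0.5191 0.2857 0.0304] [0.0245 0.0345]
  tubetop 757 (array([ 0.4884, -0.3029]), array([38.9574, 41.3753]), 79.33045959472656) [ 0.4869 -0.3006  0.0947] [0.0887 0.0966]
  collar 416 (array([ 0.4863, -0.2988]), array([55.0391, 44.699 ]), 19.998035430908203) [ 0.4806 -0.2881  0.0365] [0.0314 0.0393]
w1_stand
  base 13399 (array([0.5019, 0.0412]), array([271.2116, 130.3114]), 70.47483825683594) [0.4867 0.0342 0.0127] [0.0106 0.0145]
  ring 3779 (array([0.5257, 0.108 ]), array([86.8893, 87.5754]), 60.10741424560547) [0.5229 0.1083 0.0937] [0.0877 0.0995]
  lips 2126 (array([ 0.4789, -0.0245]), array([ 36.9765, 120.5175]), 70.26347351074219) [ 0.4488 -0.0218  0.0596] [0.0508 0.0697]
  slide 741 (array([0.5298, 0.2988]), array([89.4981,  8.8937]), 4.462123870849609) [0.5274 0.2987 0.1107] [0.109  0.1121]
  stand 3306 (array([0.5295, 0.2991]), array([120.0001,  59.9669]), 4.634753704071045) [0.5239 0.2969 0.0306] [0.0288 0.0324]
```

View pics/w1_slotc.png

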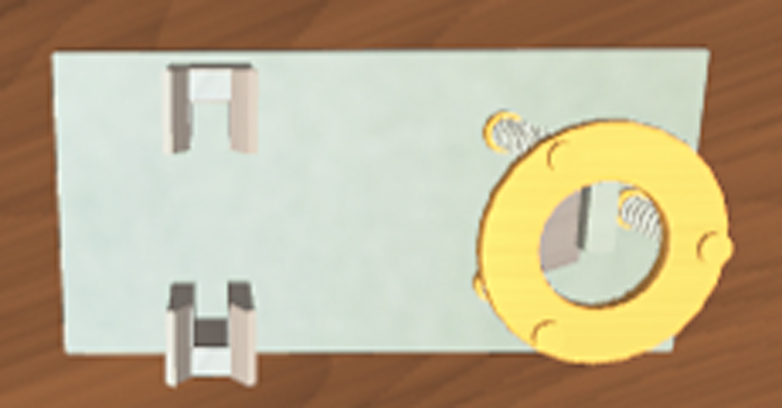

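```bash
python3 - <<'E'
from h import *
from bench import *
np.set_printoptions(precision=4,suppress=True)
gripper_open()
move_l([0.5299,0.2989,0.15],0.15,q(94.5)); 
for i in range(3):
    s=state(); print(s["time"],s["ee_pos"],s["ft_force"]); hold(0.15)
snap(get_image,"wrist","w2_stand")
c=cloud(ld("pics/w2_stand.npz")); P=sel(c,(0.43,0.23,0.10),(0.62,0.34,0.12)); print(rect(P),np.median(P[:,2]))
E
```

```text
4.975 [0.5304 0.2991 0.1515] [ 0.3478  0.4006 -0.435 ]
5.125 [0.5305 0.2992 0.1516] [0.2517 0.4165 1.0061]
5.275 [0.5302 0.2991 0.1508] [-0.2217  0.0487 -0.7029]
(array([0.5298, 0.299 ]), array([89.4666,  9.8633]), 4.710178375244141) 0.11061376758842678
```

View pics/w2_stand.png

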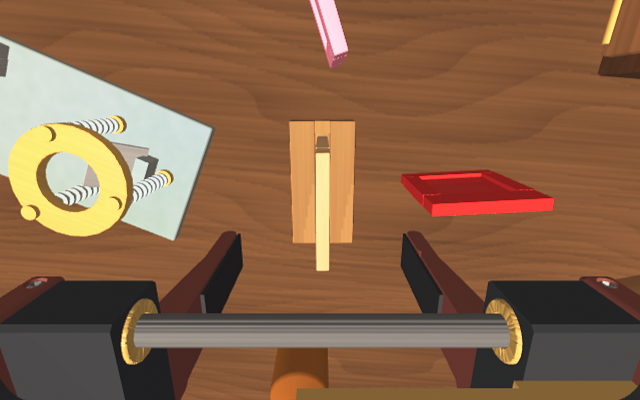

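The slide is centred between the fingers: its rail is at column 322 and the finger pads are at 241 and 402. Now I'll descend and grip.

```bash
python3 - <<'E'
from h import *
from bench import *
np.set_printoptions(precision=4,suppress=True)
def pr(t): s=state(); print(t,round(s["time"],2),s["ee_pos"],s["ft_force"],round(s["finger_gap"],4))
move_l([0.5299,0.2989,0.087],0.08); pr("down")
close(); pr("closed"); hold(0.2); pr("")
move_l([0.5299,0.2989,0.135],0.06); pr("lift")
move_l([0.5299,0.2989,0.25],0.15); pr("up")
move_to([0.4786,-0.0247,0.22],q(70.45)); hold(0.2); pr("over slot")
snap(get_image,"side","s3"); snap(get_image,"top","t3"); snap(get_image,"wrist","w3")
E
python3 - <<'E'
import cv2
f=cv2.imread("pics/s3.png")[60:300,200:520]; cv2.imwrite("pics/s3c.png",cv2.resize(f,None,fx=2.5,fy=2.5,interpolation=cv2.INTER_CUBIC))
E
```

```text
down 6.41 [0.5302 0.2991 0.0877] [ 0.9086  0.244  -0.0752] 0.0875
closed 7.58 [0.5299 0.2989 0.087 ] [0.0587 0.0987 0.0726] 0.0095
 7.78 [0.5299 0.2989 0.087 ] [-0.0081 -0.09   -0.3387] 0.0094
lift 8.73 [0.5297 0.2988 0.1344] [ 0.7391  0.0671 -1.299 ] 0.0098
up 9.65 [0.5296 0.2988 0.2487] [ 0.7734  0.3372 -1.534 ] 0.0094
over slot 11.1 [ 0.4789 -0.0238  0.22  ] [ 0.4115  0.392  -1.7016] 0.0093
```

View pics/s3c.png

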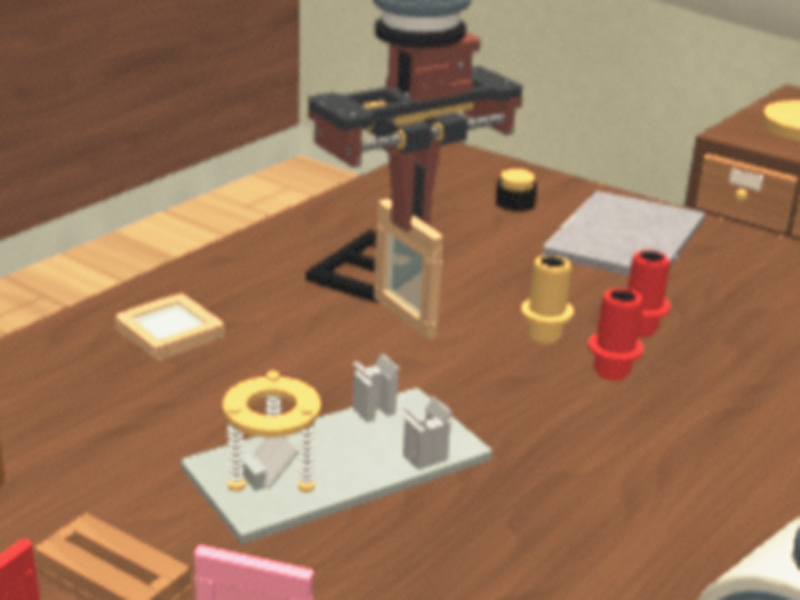

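View pics/w3.png

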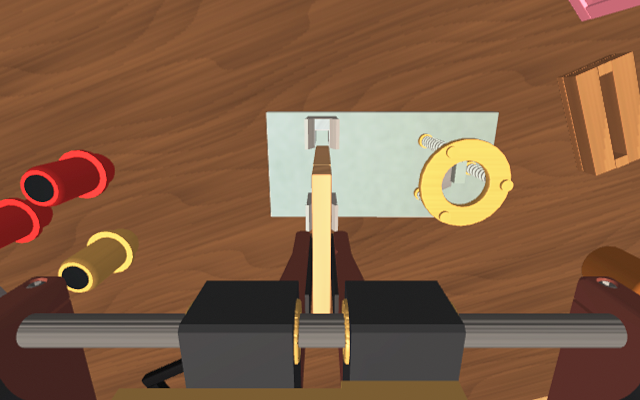

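The slide is held upright with its rail at column 321, and the slot post at (322,130) is directly below it. I'll measure the slide and slot together in each camera.

```bash
python3 - <<'E'
from h import *
from bench import *
np.set_printoptions(precision=4,suppress=True)
a=np.radians(70.45); vx=np.array([np.sin(a),-np.cos(a)]); vy=np.array([np.cos(a),np.sin(a)])
tcp=state()["ee_pos"]; print(tcp)
for n in ("w3","s3","t3"):
    im=ld(f"pics/{n}.npz"); c=cloud(im); f=im["frame"].astype(int)
    m=np.all((c>(0.41,-0.08,0.12))&(c<(0.55,0.04,0.25)),-1)
    br=f.sum(-1)>420; warm=(f[...,2]-f[...,0]>50)
    P=c[m&br&warm]; 
    d=P[:,:2]-[0.4786,-0.0247]
    u=d@vx; v=d@vy; print(n,len(P),"slide u pct",np.percentile(u,[1,99])," v",np.percentile(v,[1,50,99]),"z",np.percentile(P[:,2],[1,99]), rect(P))
    for zl in (0.14,0.16,0.18,0.20,0.22):
        k=(P[:,2]>zl)&(P[:,2]<zl+0.02); 
        if k.sum()>10: print("   z",zl,np.percentile(u[k],[1,99]),np.percentile(v[k],[1,50,99]))
    P=sel(c,(0.40,-0.12,0.05),(0.62,0.04,0.075)); d=P[:,:2]-[0.4786,-0.0247]; u=d@vx;v=d@vy
    print("  lips u",np.percentile(u,[.5,99.5]),"v",np.percentile(v,[.5,99.5]))
    P=sel(c,(0.38,-0.14,0.008),(0.62,0.20,0.016));d=P[:,:2]-[0.4786,-0.0247]; u=d@vx;v=d@vy; print("  base",rect(P))
E
python3 - <<'E'
import cv2
f=cv2.imread("pics/w3.png")[95:240,260:390]; cv2.imwrite("pics/w3c.png",cv2.resize(f,None,fx=4,fy=4,interpolation=cv2.INTER_CUBIC))
E
```

```text
[ 0.4788 -0.0242  0.22  ]
w3 2583 slide u pct [-0.0436  0.0347]  v [-0.0047 -0.0001  0.0049] z [0.2423 0.2451] (array([ 0.4749, -0.0233]), array([ 9.8262, 80.5597]), 70.46353149414062)
  lips u [-0.0597  0.0599] v [-0.0167  0.0179]
  base (array([0.5023, 0.0413]), array([269.8264, 129.8512]), 70.52881622314453)
s3 136 slide u pct [-0.0456  0.043 ]  v [-0.0035  0.0044  0.0097] z [0.1534 0.2448] (array([ 0.4778, -0.0228]), array([16.6602, 90.264 ]), 70.71758270263672)
   z 0.14 [-0.0452  0.0317] [0.0007 0.0054 0.0097]
   z 0.16 [-0.0237  0.0321] [0.0028 0.0043 0.0054]
  lips u [-0.0626  0.0595] v [-0.0157  0.0196]
  base (array([0.5016, 0.0441]), array([271.1062, 134.8635]), 70.74769592285156)Traceback (most recent call last):
  File "<stdin>", line 12, in <module>
    return _quantile_unchecked(
        a, q, axis, out, overwrite_input, method, keepdims, weights)
    return _ureduce(a,
                    func=_quantile_ureduce_func,
    ...<5 lines>...
                    overwrite_input=overwrite_input,
                    method=method)
    r = func(a, **kwargs)
    result = _quantile(arr,
                       quantiles=q,
    ...<2 lines>...
                       out=out,
                       weights=wgt)
    slices_having_nans = np.isnan(arr[-1, ...])
                                  ~~~^^^^^^^^^
IndexError: index -1 is out of bounds for axis 0 with size 0
```

View pics/w3c.png

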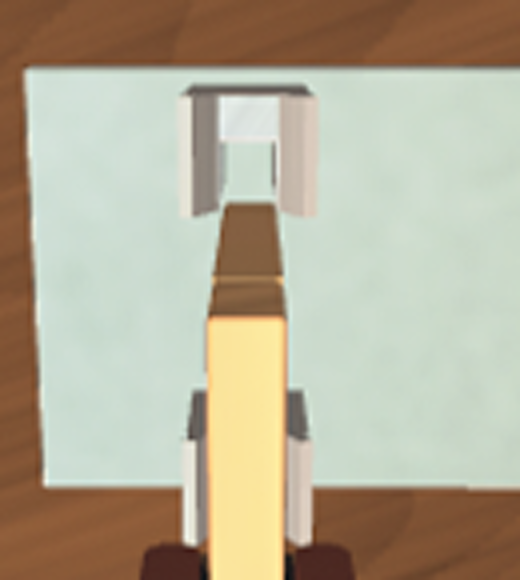

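```bash
python3 - <<'E'
from h import *
from bench import *
np.set_printoptions(precision=4,suppress=True)
def pr(t): s=state(); print(t,round(s["time"],2),s["ee_pos"],s["ft_force"],s["moment"],round(s["finger_gap"],4)); return s
x,y=0.4787,-0.0243
move_l([x,y,0.15],0.12); pr("")
for z in (0.138,0.128,0.118,0.108,0.099,0.093):
    move_l([x,y,z],0.06); s=pr(z)
    if abs(s["ft_force"][2]+1.5)>6 or np.linalg.norm(s["ft_force"][:2])>7: print("STOP"); break
snap(get_image,"side","s4"); snap(get_image,"wrist","w4")
f=cv2.imread("pics/s4.png")[100:280,240:440]; cv2.imwrite("pics/s4c.png",cv2.resize(f,None,fx=3.3,fy=3.3,interpolation=cv2.INTER_CUBIC))
E
```

```text
11.98 [ 0.479  -0.0243  0.1508] [-0.1861 -0.1113 -1.0723] [ 0.0284 -0.129  -0.0162] 0.0093
0.138 12.33 [ 0.4785 -0.0243  0.1376] [-0.0506  0.1747 -1.1622] [ 0.0723 -0.1033 -0.0305] 0.0097
0.128 12.65 [ 0.4784 -0.0243  0.1273] [-0.2668 -0.3129 -1.3454] [ 0.0429 -0.13    0.0314] 0.01
0.118 12.97 [ 0.4783 -0.0242  0.1173] [ 0.9891  0.5057 -2.2958] [ 0.1129 -0.1882  0.046 ] 0.0096
0.108 13.28 [ 0.4783 -0.0243  0.1073] [-0.3966  0.9287 -0.7868] [ 0.0196 -0.1763  0.0083] 0.0093
0.099 13.58 [ 0.4783 -0.0243  0.0983] [ 0.4079 -0.6142 -1.3161] [ 0.0189 -0.1591  0.0546] 0.0097
0.093 13.83 [ 0.4784 -0.0243  0.0925] [ 0.2191 -0.019  -1.3589] [ 0.0021 -0.138   0.0069] 0.0098
```

View pics/s4c.png

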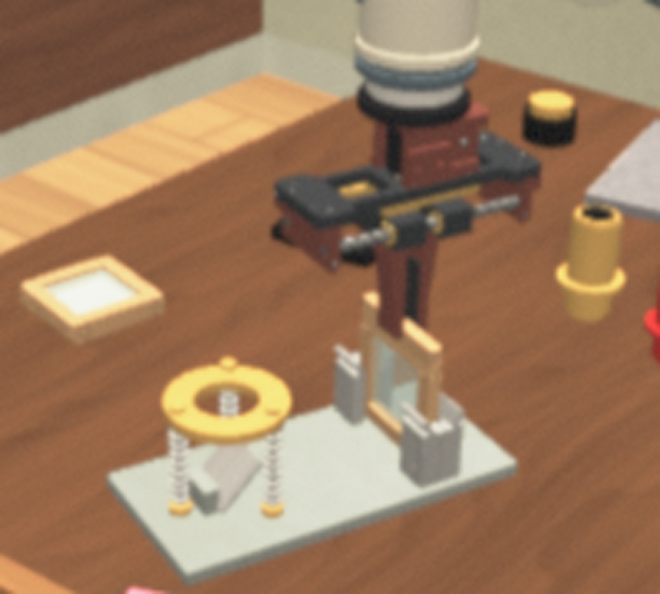

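The slide is between the posts at (345,385) and (430,450), and no forces have appeared. I'll lower it in 1 mm steps until it touches the floor.

```bash
python3 - <<'E'
from h import *
from bench import *
np.set_printoptions(precision=4,suppress=True)
def pr(t): s=state(); print(t,round(s["time"],2),s["ee_pos"],s["ft_force"],round(s["finger_gap"],4)); return s
x,y=0.4787,-0.0243
for z in (0.091,0.090,0.089,0.088,0.087,0.086):
    move_l([x,y,z],0.03); hold(0.1); s=pr(z)
    if s["ft_force"][2]>2.5: print("contact"); break
snap(get_image,"wrist","w5")
c=cloud(ld("pics/w5.npz")); P=sel(c,(0.42,-0.08,0.10),(0.54,0.03,0.12)); print(len(P),np.median(P[:,2]))
E
```

```text
0.091 14.28 [ 0.4787 -0.0243  0.091 ] [ 1.3821  0.4413 -1.2637] 0.0097
0.09 14.63 [ 0.4787 -0.0243  0.09  ] [-0.0122 -0.0903 -0.9001] 0.0093
0.089 14.98 [ 0.4787 -0.0243  0.089 ] [ 1.0244 -0.8648 -1.2786] 0.0097
0.088 15.33 [ 0.4789 -0.0242  0.0889] [-2.6125  0.9891  5.9759] 0.0096
contact
3140 0.11272270058740755
```

View pics/w5.png

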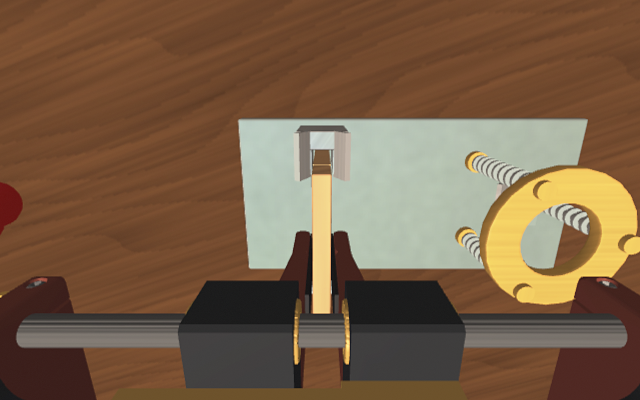

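The slide touched the floor at TCP z = 0.089, as expected, and its top is at z ≈ 0.112–0.113. I'll release it, check it, and go look at the tube.

```bash
python3 - <<'E'
from h import *
from bench import *
np.set_printoptions(precision=4,suppress=True)
def pr(t): s=state(); print(t,round(s["time"],2),s["ee_pos"],s["ft_force"],round(s["finger_gap"],4)); return s
x,y=0.4787,-0.0243
move_l([x,y,0.0888],0.03)
gripper_open(); pr("open"); hold(0.2)
move_l([x,y,0.13],0.08); move_l([x,y,0.24],0.2); pr("up")
im=snap(get_image,"wrist","w6"); c=cloud(im)
P=sel(c,(0.42,-0.08,0.105),(0.54,0.03,0.12)); print("slide",rect(P),np.median(P[:,2]))
move_to([0.487,-0.300,0.24],q(-60)); hold(0.2); pr("tube")
im=snap(get_image,"wrist","w7"); c=cloud(im)
P=sel(c,(0.44,-0.34,0.088),(0.56,-0.24,0.105)); print("tubetop",len(P),rect(P),np.median(P,0))
P=sel(c,(0.44,-0.34,0.031),(0.56,-0.24,0.040)); print("collar",len(P),rect(P),np.median(P,0))
E
```

```text
open 16.89 [ 0.4787 -0.0243  0.0888] [-0.3085  1.0413  0.0339] 0.0874
up 18.46 [ 0.4784 -0.0243  0.2385] [-0.2354 -0.9774 -0.2112] 0.0878
slide (array([ 0.4792, -0.0246]), array([ 9.7771, 89.762 ]), 70.7120590209961) 0.11261328096147516
tube 20.28 [ 0.4872 -0.2995  0.2401] [0.5833 0.4733 0.1571] 0.0877
tubetop 1204 (array([ 0.4889, -0.3055]), array([41.1123, 40.7455]), 29.241975784301758) [ 0.4905 -0.3042  0.0948]
collar 469 (array([ 0.4955, -0.3004]), array([39.3227, 54.755 ]), 35.28810501098633) [ 0.5044 -0.2914  0.0367]
```

View pics/w6.png

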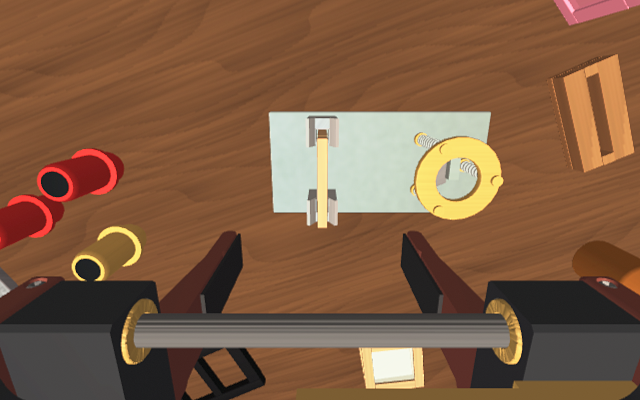

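View pics/w7.png

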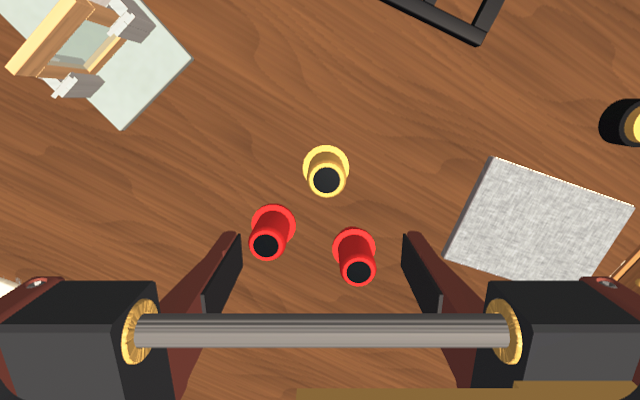

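The slide is home in w6, with its rail at column 322 between both posts. In w7 the brass tube's black top is at (326,180) and the red ones are at (265,245) and (358,270). Next I'll locate the tube from the centre of its dark top in three views.

```bash
python3 - <<'E'
from h import *
np.set_printoptions(precision=4,suppress=True)
def ray(im,u,v,z):
    K=im["camera_matrix"];V=im["view"]
    d=V[:3,:3].T@np.array([(u-K[0,2])/K[0,0],-(v-K[1,2])/K[1,1],-1.]); o=-V[:3,:3].T@V[:3,3]
    return o+d*(z-o[2])/d[2]
for n,z in (("w7",.094),("w6",.094),("w1_slot",.094),("top0",.094),("side0",.094)):
    im=ld(f"pics/{n}.npz"); f=im["frame"].astype(int)
    u0,v0=proj(im,(0.488,-0.301,.094)); 
    m=(f.max(-1)<75).astype(np.uint8)
    nn,lab,st,ce=cv2.connectedComponentsWithStats(m)
    ok=[k for k in range(1,nn) if st[k,4]>15]
    k=min(ok,key=lambda k:np.hypot(ce[k][0]-u0,ce[k][1]-v0))
    p=ray(im,*ce[k],z); print(n,(round(u0,1),round(v0,1)),ce[k],st[k],p)
    # bright + dark tube top rim: cloud points near z .094
    c=cloud(im); P=sel(c,(p[0]-.03,p[1]-.03,.0925),(p[0]+.03,p[1]+.03,.1)); print("   cloud mean",P.mean(0),len(P),rect(P))
E
python3 - <<'E'
import cv2
f=cv2.imread("pics/w7.png")[130:210,280:370]; cv2.imwrite("pics/w7c.png",cv2.resize(f,None,fx=6,fy=6,interpolation=cv2.INTER_CUBIC))
E
```

```text
w7 (np.float64(322.3), np.float64(178.1)) [326.0676 179.8767] [314 168  25  25 503] [ 0.4883 -0.3053  0.094 ]
   cloud mean [ 0.4896 -0.3047  0.0949] 1013 (array([ 0.4893, -0.3052]), array([37.3284, 36.9139]), 73.3693618774414)
w6 (np.float64(91.2), np.float64(267.2)) [ 27.9318 284.2727] [ 23 280  12   8  44] [ 0.4829 -0.3802  0.094 ]
   cloud mean [nan nan nan] 0 (array([0., 0.]), array([0., 0.]), 0.0)
w1_slot (np.float64(123.4), np.float64(244.5)) [120.1729 246.3932] [110 238  21  18 295] [ 0.4889 -0.3064  0.094 ]
   cloud mean [ 0.4876 -0.3032  0.0949] 607 (array([ 0.4885, -0.3041]), array([37.1234, 37.3712]), 63.94257736206055)
top0 (np.float64(442.8), np.float64(232.3)) [424.4107 156.9464] [407 132  57  36 112] [ 0.6889 -0.2575  0.094 ]
   cloud mean [nan nan nan] 0 (array([0., 0.]), array([0., 0.]), 0.0)
side0 (np.float64(420.1), np.float64(164.6)) [405.8362 139.3017] [399 133  15  12 116] [ 0.6128 -0.4216  0.094 ]
   cloud mean [nan nan nan] 0 (array([0., 0.]), array([0., 0.]), 0.0)<stdin>:16: RuntimeWarning: Mean of empty slice.
  ret = um.true_divide(
```

View pics/w7c.png

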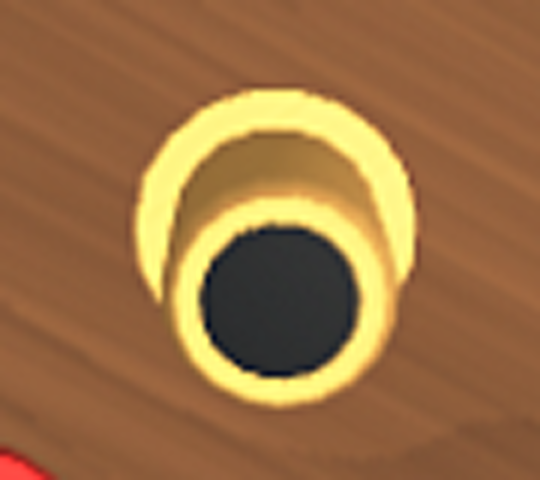

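```bash
python3 - <<'E'
from h import *
from bench import *
np.set_printoptions(precision=4,suppress=True)
def pr(t): s=state(); print(t,round(s["time"],2),s["ee_pos"],s["ft_force"],round(s["finger_gap"],4)); return s
x,y=0.489,-0.305
move_l([x,y,0.12],0.15); move_l([x,y,0.055],0.1); pr("down")
close(); pr("closed"); hold(0.2); s=pr("")
move_l([x,y,0.10],0.08); move_l([x,y,0.22],0.2); pr("up")
a=np.radians(70.45); r=np.array([0.4788,-0.0245])+0.14*np.array([np.cos(a),np.sin(a)]); print(r)
move_to([r[0],r[1],0.22],q(-19.55)); hold(0.2); pr("over ring")
snap(get_image,"side","s8"); snap(get_image,"wrist","w8")
f=cv2.imread("pics/s8.png")[60:290,200:480]; cv2.imwrite("pics/s8c.png",cv2.resize(f,None,fx=2.6,fy=2.6,interpolation=cv2.INTER_CUBIC))
E
```

```text
down 22.08 [ 0.4893 -0.3052  0.0557] [-0.4657 -0.5952  0.6514] 0.0876
closed 22.87 [ 0.489  -0.3049  0.055 ] [-0.2277  0.879  -0.4806] 0.0412
 23.07 [ 0.489  -0.3049  0.055 ] [-0.9328  0.53    0.3948] 0.0408
up 24.53 [ 0.4887 -0.3048  0.2183] [-0.7239 -0.0037 -3.6472] 0.0413
[0.5256 0.1074]
over ring 26.27 [0.5259 0.1065 0.2199] [ 0.8553  0.0055 -2.3531] 0.0416
```

View pics/s8c.png

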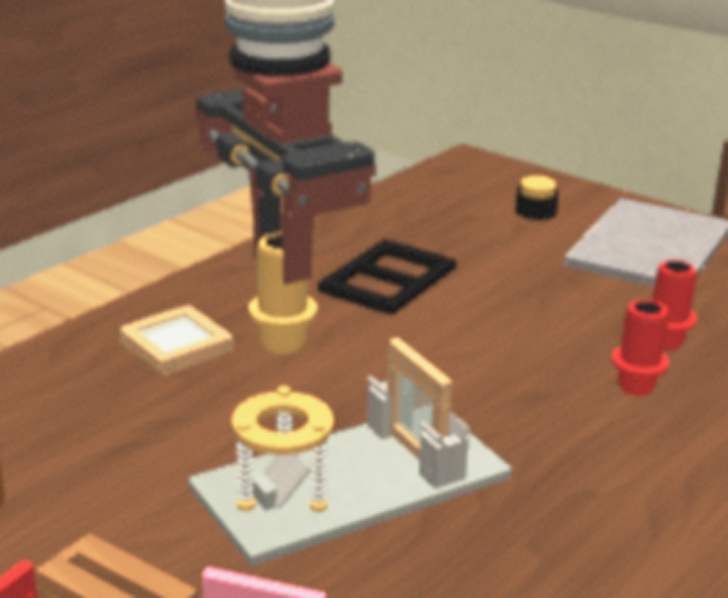

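View pics/w8.png

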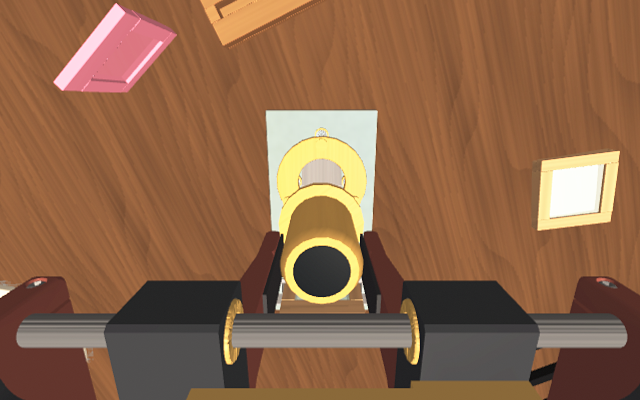

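The tube is held upright (side crop (282,290)), the ring is below it at (282,418), and the slide is still home. I'll check the tube's position against the ring's in the wrist and side views.

```bash
python3 - <<'E'
from h import *
from bench import *
np.set_printoptions(precision=4,suppress=True)
def ray(im,u,v,z):
    K=im["camera_matrix"];V=im["view"]
    d=V[:3,:3].T@np.array([(u-K[0,2])/K[0,0],-(v-K[1,2])/K[1,1],-1.]); o=-V[:3,:3].T@V[:3,3]
    return o+d*(z-o[2])/d[2]
im=ld("pics/w8.npz"); f=im["frame"].astype(int); m=(f.max(-1)<75).astype(np.uint8)
nn,lab,st,ce=cv2.connectedComponentsWithStats(m)
k=lab[270,322]; print(ce[k],st[k],ray(im,*ce[k],0.2585),state()["ee_pos"])
c=cloud(im); P=sel(c,(0.48,0.06,0.256),(0.58,0.16,0.27)); print("top",rect(P),P.mean(0),len(P))
# collar top ring z = 0.165+0.036=0.201
P=sel(c,(0.47,0.05,0.195),(0.58,0.17,0.206)); print("collar",rect(P),np.median(P[:,2]))
def cfit(P,r):
    from scipy.optimize import least_squares
    h=cv2.convexHull((P[:,:2]*1e4).astype(np.int32))[:,0]/1e4
    s=least_squares(lambda p:np.hypot(*(h-p).T)-r,P[:,:2].mean(0),loss="soft_l1",f_scale=.0005); return s.x,np.sqrt(np.mean(s.fun**2)),len(h)
for n in ("w8","w6","s8"):
    c=cloud(ld(f"pics/{n}.npz")); P=sel(c,(0.46,0.05,0.090),(0.58,0.17,0.0975)); print(n,"ring",cfit(P,.044),rect(P))
    P=sel(c,(0.38,-0.14,0.008),(0.62,0.20,0.016)); print("   base",rect(P))
    P=sel(c,(0.46,0.05,0.2),(0.58,0.17,0.27)); print("   tube hi",len(P),rect(P))
    P=sel(c,(0.42,-0.1,0.105),(0.54,0.03,0.12)); print("   slide",len(P),rect(P))
E
```

```text
[321.3562 270.9925] [ 294  246   56   51 2257] [0.5256 0.1052 0.2585] [0.5258 0.1068 0.22  ]
top (array([0.5294, 0.1069]), array([38.8422, 57.896 ]), 88.73526000976562) [0.5271 0.109  0.2604] 5430
collar (array([0.5282, 0.1139]), array([39.4353, 55.1006]), 72.06954956054688) 0.20175116952239153
w8 ring (array([0.5262, 0.1072]), np.float64(0.0004728810326409527), 39) (array([0.5307, 0.1191]), array([62.6239, 86.9512]), 70.43788146972656)
   base (array([0.5031, 0.0414]), array([270.0514, 130.099 ]), 70.51915740966797)
   tube hi 9967 (array([0.5264, 0.1114]), array([46.4714, 59.0507]), 56.22760009765625)
   slide 402 (array([ 0.4816, -0.0196]), array([ 2.8151, 89.5638]), 70.60433197021484)
w6 ring (array([0.5255, 0.1075]), np.float64(0.00045094753242575923), 52) (array([0.5253, 0.1069]), array([86.5132, 87.3337]), 74.989501953125)
   base (array([0.502 , 0.0417]), array([270.6089, 128.7332]), 70.466796875)
   tube hi 0 (array([0., 0.]), array([0., 0.]), 0.0)
   slide 950 (array([ 0.4792, -0.0246]), array([ 9.7771, 89.762 ]), 70.7120590209961)
s8 ring (array([0.524 , 0.1101]), np.float64(0.0007517998626903056), 25) (array([0.5239, 0.1113]), array([85.6404, 86.0153]), 39.9077262878418)
   base (array([0.5014, 0.0441]), array([271.685 , 137.3149]), 70.46098327636719)
   tube hi 744 (array([0.5229, 0.1104]), array([54.8407, 57.4696]), 33.93883514404297)
   slide 137 (array([ 0.4775, -0.0215]), array([11.871 , 90.5846]), 70.62409973144531)
```

```bash
python3 - <<'E'
from h import *
from bench import *
from scipy.optimize import least_squares
np.set_printoptions(precision=4,suppress=True)
c=cloud(ld("pics/w8.npz")); P=sel(c,(0.47,0.05,0.199),(0.58,0.17,0.204))
h=cv2.convexHull((P[:,:2]*1e4).astype(np.int32))[:,0]/1e4
s=least_squares(lambda p:np.hypot(*(h-p).T)-.028,[0.526,0.107],loss="soft_l1",f_scale=.0005); print("collar",s.x,np.abs(s.fun).mean())
def pr(t): s=state(); print(t,round(s["time"],2),s["ee_pos"],s["ft_force"],s["moment"],round(s["finger_gap"],4)); return s
x,y=0.5257,0.1083
# tube bottom = tcp-0.055 ; collar underside = tcp-0.025
move_l([x,y,0.155],0.12); b=pr("b")
for z in (0.146,0.139,0.132,0.125,0.121):
    move_l([x,y,z],0.06); s=pr(z)
    if s["ft_force"][2]>5 or np.linalg.norm(s["ft_force"][:2])>8: print("STOP"); break
snap(get_image,"side","s9"); snap(get_image,"wrist","w9")
f=cv2.imread("pics/s9.png")[100:290,230:460]; cv2.imwrite("pics/s9c.png",cv2.resize(f,None,fx=3.1,fy=3.1,interpolation=cv2.INTER_CUBIC))
E
```

```text
collar [0.5256 0.106 ] 0.00022176492284990362
b 27.06 [0.5259 0.1084 0.1557] [ 1.0151 -0.1055 -2.3115] [-0.0823 -0.0506 -0.0127] 0.0414
0.146 27.36 [0.5256 0.1083 0.1458] [-1.1177  0.5478 -2.3241] [-0.0372 -0.0382  0.0154] 0.0411
0.139 27.62 [0.5254 0.1083 0.1384] [-0.4205  0.2511 -2.4044] [-0.0098 -0.0396  0.0064] 0.0415
0.132 27.89 [0.5254 0.1082 0.1313] [ 0.9426 -0.5164 -1.7854] [-0.0216 -0.084  -0.0008] 0.0412
0.125 28.16 [0.5254 0.1083 0.1243] [-0.1406  0.4874 -2.3795] [ 0.02   -0.057  -0.0549] 0.0413
0.121 28.41 [0.5256 0.1083 0.1207] [-0.0402  0.428  -3.2923] [-0.0353 -0.0464  0.0203] 0.0411
```

View pics/s9c.png

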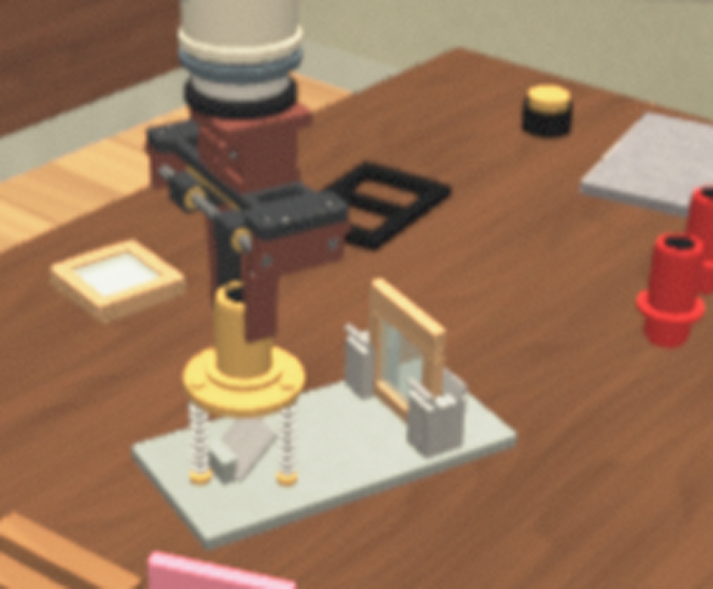

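The nose is through the ring and the collar sits just above it (side crop (243,370)). I'll seat it, then press down while watching the force.

```bash
python3 - <<'E'
from h import *
from bench import *
np.set_printoptions(precision=4,suppress=True)
def pr(t): s=state(); print(t,round(s["time"],2),s["ee_pos"],s["ft_force"],round(s["finger_gap"],4)); return s
x,y=0.5257,0.1083
move_l([x,y,0.1175],0.04); hold(0.4); pr("seat")
for z in (0.115,0.112,0.109,0.106,0.104):
    move_l([x,y,z],0.04); hold(0.15); s=pr(z)
    if s["ft_force"][2]>30 or np.linalg.norm(s["ft_force"][:2])>15: print("STOP"); break
im=snap(get_image,"side","s10"); snap(get_image,"wrist","w10")
f=im["frame"][100:290,230:460]; cv2.imwrite("pics/s10c.png",cv2.resize(f,None,fx=3.1,fy=3.1,interpolation=cv2.INTER_CUBIC))
for n in ("s9","s10","w10"):
    c=cloud(ld(f"pics/{n}.npz")); P=sel(c,(0.46,0.05,0.06),(0.58,0.17,0.125)); hh,e=np.histogram(P[:,2],np.arange(.06,.126,.002)); print(n,dict(zip((e*1000).round().astype(int).tolist(),hh.tolist())))
E
```

```text
seat 29.16 [0.526  0.1084 0.118 ] [1.0158 0.3029 1.1014] 0.0414
0.115 29.56 [0.526  0.1084 0.1156] [0.6145 0.1336 5.0212] 0.0412
0.112 29.96 [0.526  0.1084 0.113 ] [-0.8333  2.1789  7.1682] 0.0412
0.109 30.36 [0.5261 0.1085 0.1105] [-0.9264  0.6024  8.9571] 0.0414
0.106 30.76 [0.5261 0.1085 0.1079] [-2.7692  1.1244 10.4923] 0.0416
0.104 31.16 [0.5261 0.1085 0.1062] [-2.3719  0.408  11.3935] 0.0411
s9 {60: 16, 62: 4, 64: 2, 66: 16, 68: 10, 70: 5, 72: 2, 74: 12, 76: 8, 78: 2, 80: 2, 82: 7, 84: 30, 86: 23, 88: 35, 90: 78, 92: 178, 94: 65, 96: 20, 98: 36, 100: 68, 102: 41, 104: 19, 106: 14, 108: 13, 110: 13, 112: 15, 114: 18, 116: 11, 118: 18, 120: 14, 122: 15}
s10 {60: 10, 62: 5, 64: 1, 66: 7, 68: 7, 70: 7, 72: 17, 74: 22, 76: 32, 78: 59, 80: 156, 82: 88, 84: 41, 86: 60, 88: 37, 90: 19, 92: 20, 94: 21, 96: 27, 98: 26, 100: 18, 102: 12, 104: 16, 106: 8, 108: 20, 110: 17, 112: 9, 114: 17, 116: 7, 118: 12, 120: 9, 122: 9}
w10 {60: 16, 62: 8, 64: 0, 66: 2, 68: 6, 70: 1, 72: 6, 74: 44, 76: 43, 78: 73, 80: 1978, 82: 2194, 84: 131, 86: 664, 88: 814, 90: 53, 92: 56, 94: 52, 96: 72, 98: 238, 100: 155, 102: 62, 104: 61, 106: 66, 108: 67, 110: 74, 112: 67, 114: 76, 116: 73, 118: 76, 120: 82, 122: 110}
```

View pics/s10c.png

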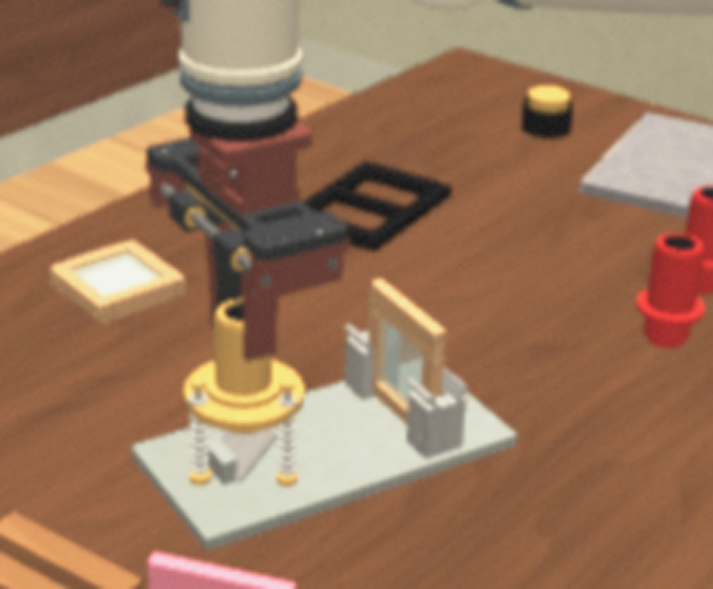

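View pics/w10.png

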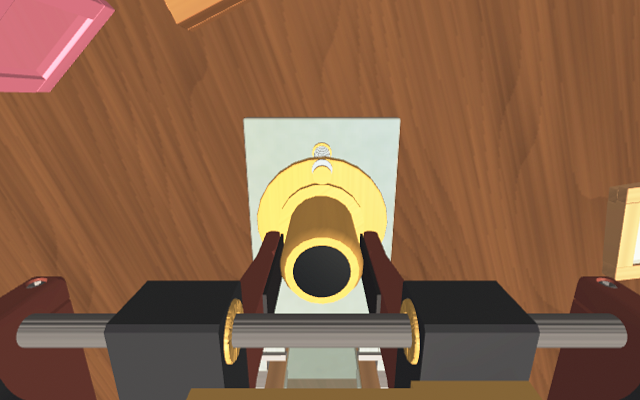

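The ring is about 12 mm down (81 mm against 93 mm) with no slip, but the arm gives about 2 mm under the load. I'll press a little further to reach about 14.5 mm.

```bash
python3 - <<'E'
from h import *
from bench import *
np.set_printoptions(precision=4,suppress=True)
def pr(t): s=state(); print(t,round(s["time"],2),s["ee_pos"],s["ft_force"],round(s["finger_gap"],4)); return s
x,y=0.5257,0.1083
for z in (0.1025,0.1008):
    move_l([x,y,z],0.04); hold(0.3); pr(z)
hold(1.0); pr("")
for n in ("side","wrist","top"): snap(get_image,n,n+"11")
for n in ("w1_slot","wrist11","side0","side11"):
    c=cloud(ld(f"pics/{n}.npz")); P=sel(c,(0.46,0.05,0.07),(0.58,0.17,0.125)); hh,e=np.histogram(P[:,2],np.arange(.07,.1005,.001)); print(n,dict(zip((e*1000).round().astype(int).tolist(),hh.tolist())))
    P=sel(c,(0.42,-0.1,0.105),(0.54,0.03,0.12)); print("   slide",len(P),rect(P) if len(P) else '',np.median(P[:,2]))
c=cloud(ld("pics/wrist11.npz"))
P=sel(c,(0.46,0.05,0.07),(0.58,0.17,0.0825)); A=np.c_[P[:,:2],np.ones(len(P))]; k=np.linalg.lstsq(A,P[:,2],rcond=None)[0]; print("ring tilt",k,P[:,2].mean())
f=cv2.imread("pics/side11.png")[100:290,230:460]; cv2.imwrite("pics/s11c.png",cv2.resize(f,None,fx=3.1,fy=3.1,interpolation=cv2.INTER_CUBIC))
E
```

```text
0.1025 31.81 [0.5261 0.1085 0.1049] [-3.3487  1.3983 12.09  ] 0.0413
0.1008 32.36 [0.5261 0.1085 0.1035] [-4.923   0.1548 13.2715] 0.0414
 33.36 [0.5261 0.1085 0.1035] [-3.0803  0.1863 13.986 ] 0.0414
w1_slot {70: 1, 71: 0, 72: 0, 73: 0, 74: 1, 75: 3, 76: 3, 77: 4, 78: 1, 79: 0, 80: 0, 81: 0, 82: 1, 83: 0, 84: 4, 85: 20, 86: 19, 87: 33, 88: 30, 89: 25, 90: 41, 91: 83, 92: 560, 93: 1276, 94: 709, 95: 100, 96: 14, 97: 12, 98: 40, 99: 99}
   slide 0  nan
wrist11 {70: 3, 71: 17, 72: 22, 73: 17, 74: 25, 75: 21, 76: 44, 77: 154, 78: 1231, 79: 2188, 80: 544, 81: 41, 82: 28, 83: 81, 84: 456, 85: 816, 86: 225, 87: 39, 88: 29, 89: 23, 90: 23, 91: 29, 92: 27, 93: 28, 94: 31, 95: 27, 96: 33, 97: 46, 98: 70, 99: 190}
   slide 0  nan
side0 {70: 4, 71: 0, 72: 1, 73: 2, 74: 5, 75: 11, 76: 8, 77: 3, 78: 1, 79: 0, 80: 0, 81: 1, 82: 3, 83: 12, 84: 19, 85: 17, 86: 18, 87: 27, 88: 25, 89: 21, 90: 43, 91: 107, 92: 133, 93: 125, 94: 58, 95: 8, 96: 9, 97: 10, 98: 18, 99: 7}
   slide 0  nan
side11 {70: 11, 71: 9, 72: 20, 73: 13, 74: 12, 75: 18, 76: 35, 77: 60, 78: 92, 79: 47, 80: 24, 81: 16, 82: 28, 83: 32, 84: 33, 85: 36, 86: 19, 87: 12, 88: 9, 89: 6, 90: 10, 91: 9, 92: 6, 93: 7, 94: 11, 95: 13, 96: 11, 97: 9, 98: 10, 99: 20}
   slide 142 (array([ 0.4762, -0.0213]), array([12.8708, 91.6286]), 69.67298889160156) 0.11083611930112404
ring tilt [-0.0067 -0.0182  0.085 ] 0.07912765192843547
  return _methods._mean(a, axis=axis, dtype=dtype,
  ret = ret.dtype.type(ret / rcount)
```

View pics/s11c.png

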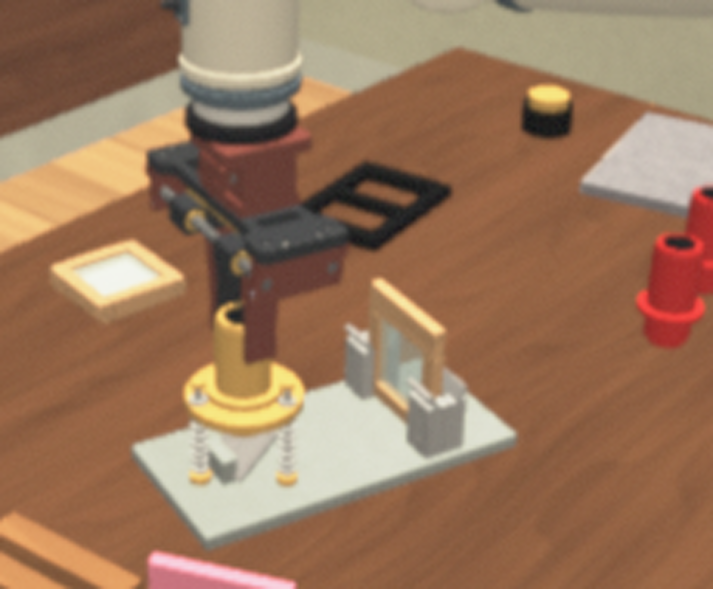

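View pics/top11.png

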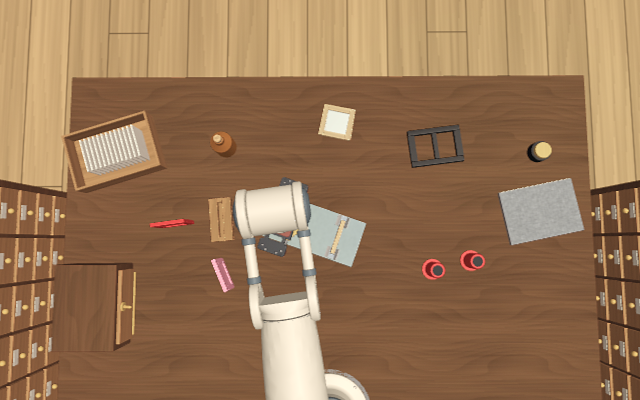

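The ring is 14.3 mm down (93.5 to 79.2 mm), and the collar top is 6 mm above the ring, so the tube is seated. The slide is home and the bystanders haven't moved. Handing in.

```bash
python3 - <<'E'
from bench import *
s=state(); print(s["time"],s["ee_pos"],s["ft_force"],s["finger_gap"])
print(job_done())
E
```

```text
33.5083 [0.52611384 0.10849425 0.10345467] [-4.55829706  0.77845677 13.20450319] 0.04094055557702209
the job is handed in; nothing more can be done
None
```

I loaded the slide and pressed the brass tube into the ring, then handed the job in at 33.5 s with the tube still gripped and held down. No verdict was reported.

**Slide:** I lifted it from the stand and lowered it into the slot in small steps until the wrist force showed it on the floor. I let go only then. After release the wrist camera put its top at 112.6 mm, within 1 mm of the slot centre and about 0.3° off the slot's line. The later side views showed it still standing home.

**Tube:** It went nose first into the ring without sideways force and was pressed down with no sign of slipping.
- **Ring travel:** it fell from about 93.5 to 79.2 mm, so it was roughly 14.3 mm down out of 16. The arm's height agreed at about 14.5 mm.
- **Seating:** the collar top read 6 mm above the ring, so the tube is seated.
- **Grip and push:** the fingers stood 41 mm apart on the barrel, with about 13–14 N of upward force at the wrist.

**Bystanders:** in the last top view the bottle, carrier, spare slides and look-alikes appear where they started.

**Disagreements:**
- The side camera placed everything 2–3 mm away from the wrist camera in y, as one common shift. I used the wrist camera's positions.
- The arm gave by about 2.5 mm under the spring load, so I commanded it that much lower.
- In the last side view the slide's line read 69.7° against the viewer's 70.5°, well inside the limit.

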